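# Shut and latch the key cutter's hood

## Robot

A 6-joint arm with a two-finger parallel gripper is mounted at the origin on the work surface. World frame = base frame: x ahead of the robot, y to its left, z up, the work surface at z = 0. Lengths are in m, angles in rad, forces in N, time in s.
With the tool pointing down it reaches from about 0.3 to 0.875 m from the base axis. Payload 6.4 kg.
Tool frame: the origin (TCP) lies at the very end of the fingers, on their centre line; the grasp point (between the pads) lies 19 mm behind it; z points along the fingers, y is the direction in which the jaws open and shut (so a half turn about z gives the same grasp; the last joint's range is limited). The gripper opens to 85 mm and grips with 20 to 120 N. Pads are 22 mm wide; open, the fingers measure 114 mm over their backs; the gripper's body (76 mm by 85 mm) begins 54 mm behind the grasp point. The pads swing forward as they close: fully open they stand 13 mm farther back than shut.
Start: joints at [-1.494, 0.181, 1.607, -0, 1.354, -0.206], TCP at [0.16, -0.552, 0.231] pointing down, gripper open.
Joint ranges: [-2.99, 2.99], [-0.89, 2.07], [0.3, 2.58], [-1.14, 4.28], [0, 2.63], [-3.12, 3.12]. Speed limits (rad/s): [2.57, 2.57, 3.01, 3.14, 3.14, 3.14].

## Interface

Orientations are given as a unit quaternion [w, x, y, z].
In Python, from bench import telemetry, imaging, ctrl gives the robot as it stands.
- The arm moves only by the shell command python3 -m pendant 'ROWS' [OPENING]. ROWS is JSON, a list that holds one entry, the list of rows, each a list of 6 numbers: the shift along the tool's x, y, z in units of 200 mm (1.0 is 200 mm), then the turn, a rotation vector about the tool's x, y, z in units of pi rad (1.0 is pi rad). In form: [[[tx, ty, tz, rx, ry, rz], ...]]. A call has 1 to 12 rows; each row shifts and turns the pose as measured when the row begins, along the tool's axes as they then stand; what a row does not reach is not made up. A row lasts 1/8 s, in which the tool goes at most 62.5 mm and 10.7 degrees, less where a joint would pass 70% of its speed; a pose out of reach is approached as far as the arm can. A call with a number of a shift or a turn outside -1 to 1 is refused whole. A call with a gripper value outside its range is refused whole. OPENING is the closure, from 0 (fully open) to 1 (shut), set as the call begins (- or left out, the last holds). The fingers move at their own pace and stop on an object; the grip force is fixed at half the most. Time passes only in rows, so rows that do not move let the fingers close. It gives the time, the measured TCP pose, the force and the opening at its end, in the units of the state.
- telemetry.get_obs(): the state, without advancing time (a new reading comes with each control period).
- imaging.camera(name): name is "scene" or "top" or "wrist"; returns a dict with "pixels" (400x640x3 uint8, blue, green, red), "vfov" (degrees; the focal length in pixels is half the picture's height over the tangent of half this angle, whatever the lens; pixels are square), "cx", "cy" (the principal point, pixels), "R" (3x3) and "t" (3): a world point X has camera coordinates R X + t. Camera axes: x right, y down, z forward; pixel columns grow to the right and rows downward; lengths in m; the calibration is good to about 2 mm. A picture is of the moment at which its call begins. There is no depth.
- ctrl.hand_in(): hands the job in, once; it reports no verdict.
The state is a dict: "time_s": time; "q": joint angles; "dq": joint speeds; "joint_efforts": joint torques, N m; "eef_pos": TCP position; "eef_rot": TCP orientation; "wrist_force": force on the tool from outside, world axes, zero at the start; "torque": the same for the moment, N m; "opening": opening from 0.0 (shut) to 1.0 (fully open).
Only numpy, scipy, OpenCV 4.12 (cv2) and the standard library are available. Lean on these libraries where they do the work, as an engineer would, in place of code of your own. Each camera call takes 0.05 s, during which the arm holds its last target.

## Task

Get the key-cutting machine ready to run: swing its orange hood fully shut, swing the draw latch's wire hook over so that its bar drops behind the steel keeper on the hood, then push the latch lever down over centre until it lies flat and clamps the hood. Leave the hammer, the oil bottle and the bin of keys where they are.

Things in the scene. Friction and masses are not known exactly. Their poses are not given: they have to be found in the camera images.
- machine: key-cutting machine, cream housing fixed to the bench, 260 (x) x 220 (y) mm. Origin: centre of its underside; x points from its low front to its tall back, z up. Its front rises at 35 degrees: below, 'up-slope' is (0.819, 0, 0.574) and 'off the slope' (square to it, outward) is (-0.574, 0, 0.819) in the machine's axes. Hood and latch turn about axes along its y.
- slope_foot (a point): lower front edge of the slope, mid-width: x = -130, z = 45 mm in the machine frame. The fixed sloping panel covers the first 100 mm up-slope from here, the hood (when shut) the rest.
- hood (a joint): angle of the orange hood, rad: 0 shut, grows as its front edge rises. 190 mm long, 200 wide, 8 thick, hinged at its upper back edge. Stiff hinge: stays where left, 1 to 4 N at the front shuts it. A hump 170 mm wide, 70 mm tall off the slope, starts 77 mm behind the front edge; it overhangs the keeper, so work there needs the tool tilted with the slope. Mass varies.
- hood_hinge (a point): point on the hood's hinge axis, mid-width, 295 mm up-slope of slope_foot. Does not move.
- hood_front (a point): point on the outer face of the hood's flat front part, 170 mm from the hinge axis, 20 mm from the front edge, 60 mm to +y of mid-width: a free spot to push on to shut it. Moves with the hood.
- keeper (a point): centre of the hook bar when clamped; moves with the hood. Hood shut: 60 mm up-slope of latch_axis, 8 mm above the hood's face; x up-slope, z off the slope. Keeper: steel catch 30 mm wide; just down-slope of this point a 3 mm wall whose top is 10 mm above this point and leans up-slope; up-slope of the wall a flat seat on which the bar rests, to 22 mm past this point.
- latch_axis (a point): axis of the latch lever, mid-width, fixed on the sloping panel: 65 mm up-slope of slope_foot, 16 mm off the slope.
- latch_lever (a joint): lever angle, rad: 0 = flat, pointing down-slope (latched); pi/2 = square to the slope; 2.1 = stop, leaning up-slope. Steel plate 20 mm wide, reaching 66 mm from latch_axis. Stays where left (1.2 N at its end turns it). With the bar hooked, pushing it down takes up to about 4 N at the red end, most near 0.9 rad; below about 0.4 rad it is over centre and the spring pulls it flat.
- lever_end (a point): middle of the outer face of the lever's red end, 59 mm from latch_axis. Push this face: it looks off the slope when the lever is flat, up-slope when it stands. x axis: along the lever towards latch_axis; z: out of the face.
- hook_pivot (a point): where the wire hook turns on the lever: 22 mm from latch_axis, 25 degrees behind the lever's direction (on the closing side), so it moves as the lever turns.
- latch_bail (a joint): angle of the wire hook on the lever, rad: 0 latched; about 1.3 to 1.75 laid in the keeper with the lever up; 4.16 = its stop, folded back over the machine's front, where it starts. It swings loosely and falls by its weight to the front or to the hood side.
- hook_bar (a point): middle of the hook's cross bar: steel, 5 mm thick, 45 mm long along y, 77.6 mm from hook_pivot; its side arms, 40 mm apart, are sprung and stretch up to 9 mm (8 N per mm). It must pass over the keeper's wall and drop on the seat behind; it reaches when the lever is at 1.75 rad or more, and then lies 8 to 18 mm up-slope of its clamped place until the lever draws it in.
- hook_tab (a point): centre of the red roller grip, 12 mm thick, 18 mm long along y, 18 mm further out than the bar and 9 mm to the side that looks off the slope when hooked. Hold it by its two ends (fingers on its +y and -y sides) or lift it from below. It turns with the hook.
- hammer: hammer with steel head lying beside the machine, not to be moved
- oil_bottle: yellow oil bottle, 48 mm across, 115 mm tall, standing beside the machine; origin at its underside, z up; not to be moved or tipped
- key_bin: green open bin with brass keys, 110 x 85 x 40 mm, beside the machine, not to be moved

How it is judged:
By the outcome, as a careful person would: the job done as asked, in the order asked, and still so for the second after the job is handed in, with the robot touching nothing.
It also fails if it takes over 72 s, if anything falls off the work surface, if the arm or the gripper's body presses on something with over 40 N, if the wrist force passes 120 N, or if a joint passes its speed limit or range.

## Working session

There is one attempt and no reset: what is moved stays moved. The work goes in short steps, Python scripts to look and compute and a shell command to move; the robot and the scene stay as the last step left them, time stands still between calls to the robot, and variables do not carry over. Pictures are saved under pics/ and viewed, and the job is handed in when it is done.

```bash
ls; mkdir -p pics
python3 - <<'E'
from bench import telemetry, imaging, ctrl
import cv2
print(telemetry.get_obs())
for n in ("scene","top","wrist"):
    c=imaging.camera(n); cv2.imwrite(f"pics/{n}0.png",c["pixels"]); print(n,c["vfov"],c["cx"],c["cy"],c["R"],c["t"])
E
```

```text
pics
{'time_s': 0.0, 'q': array([-1.49429387e+00,  1.81560768e-01,  1.60804063e+00,  1.66160999e-05,
        1.35380249e+00, -2.06298679e-01]), 'dq': array([ 0.00071574,  0.00233855,  0.00088644,  0.00142888, -0.00079094,
        0.00116966]), 'joint_efforts': array([ 1.11530717e-03, -4.44869971e+01, -3.51333153e+01, -1.82551657e-04,
        9.06448171e-03, -7.70507796e-06]), 'eef_pos': array([ 0.16042988, -0.55157204,  0.2303573 ]), 'eef_rot': array([-9.03186539e-04,  9.90019433e-01,  1.40928004e-01,  6.68262396e-05]), 'wrist_force': array([-0.59446087,  0.10030302,  0.84108444]), 'torque': array([-0.02561256,  0.00761348,  0.00251243]), 'opening': 1.0009548947453795}
scene 53.87715977504391 319.79183871955973 200.25492869651202 [[ 6.85069468e-01 -7.28477699e-01  2.55892847e-04]
 [-6.73426800e-01 -6.33432799e-01 -3.81128894e-01]
 [ 2.77805990e-01  2.60927443e-01 -9.24521877e-01]] [-0.44378872  0.48995992  0.85738525]
top 51.39525108816707 314.10911992657657 200.13655005542807 [[ 0.00299881 -0.99990932  0.01312879]
 [-0.99630575 -0.00411427 -0.08577832]
 [ 0.08582456 -0.01282306 -0.99622774]] [-0.00151776  0.6605327   1.09868352]
wrist 63.705558226034945 314.4533427213662 200.9411647442442 [[ 0.27978452 -0.96006196 -0.00128763]
 [-0.92563101 -0.27010601  0.26504713]
 [-0.25480947 -0.07296421 -0.9642346 ]] [-0.57456865 -0.03452013  0.37771348]
```

View pics/scene0.png

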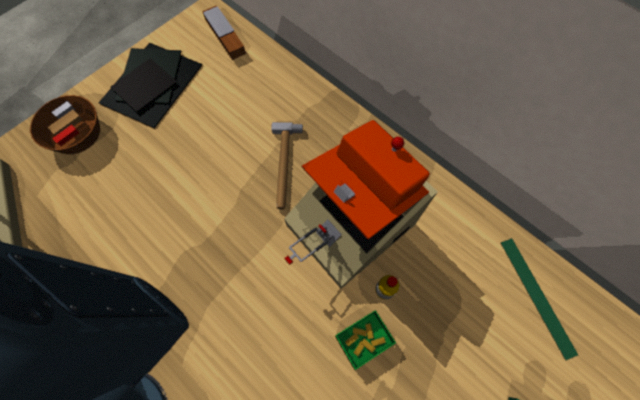

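View pics/top0.png

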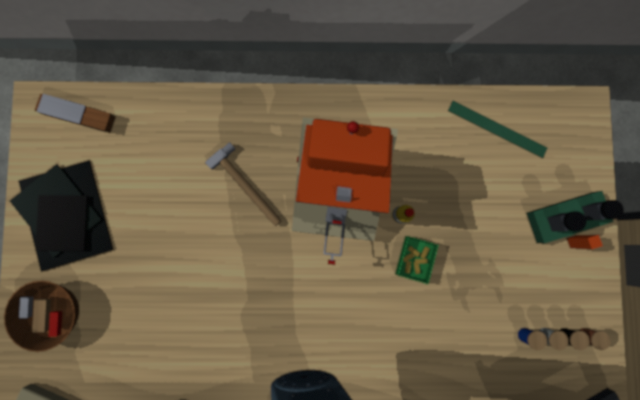

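View pics/wrist0.png

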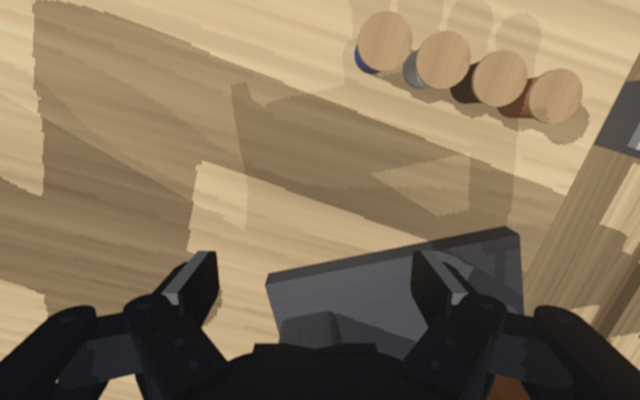

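Run:
```python
import cv2
a=cv2.imread("pics/scene0.png")[110:380,260:460]; cv2.imwrite("pics/s0c.png",cv2.resize(a,None,fx=2.2*1,fy=2.2,interpolation=cv2.INTER_CUBIC))
a=cv2.imread("pics/top0.png")[110:290,270:450]; cv2.imwrite("pics/t0c.png",cv2.resize(a,None,fx=3.3,fy=3.3,interpolation=cv2.INTER_CUBIC))
```

```text
(no output)
```

View pics/s0c.png

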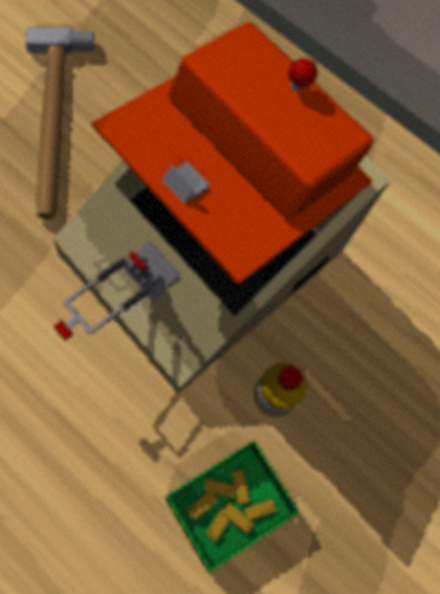

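View pics/t0c.png

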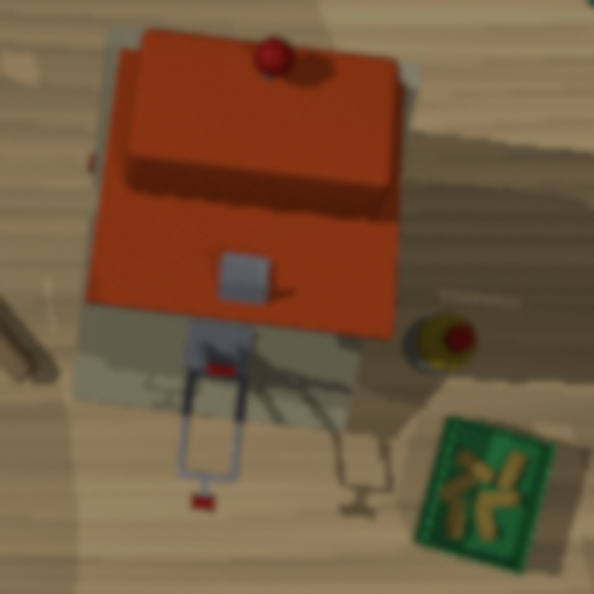

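```bash
cat > h.py <<'E'
import numpy as np, json
from scipy.optimize import least_squares
from scipy.spatial.transform import Rotation as Ro
SF=np.array([-.13,0,.045]); US=np.array([np.cos(np.radians(35)),0,np.sin(np.radians(35))]); OS=np.array([-US[2],0,US[0]]); Y=np.array([0,1,0])
def sl(s,n,y=0): return SF+US*s/1e3+OS*n/1e3+Y*y/1e3
AX=np.array([65.,16.])
def hoodpt(d,h,y,a):  # d from hinge down, h above hinge-plane n=0
    d0=np.array([-np.cos(a),np.sin(a)]); n0=np.array([np.sin(a),np.cos(a)])
    p=np.array([295.,0])+d*d0+h*n0; return sl(p[0],p[1],y)
def lev(L,r): return AX+r*np.array([-np.cos(L),np.sin(L)])
def piv(L): return lev(L-np.radians(25),22)
def leverend(L,y=0):
    p=lev(L,59); return sl(p[0],p[1],y)
def hdir(L,b):
    t=np.arctan2(9.3,79.9)-L+b; return np.array([np.cos(t),np.sin(t)])
def bar(L,b,y=0):
    p=piv(L)+77.6*hdir(L,b); return sl(*p,y)
def tab(L,b,y=0):
    u=hdir(L,b); p=piv(L)+95.6*u+9*np.array([-u[1],u[0]]); return sl(*p,y)
def world(P,m): # m=x,y,yaw
    c,s=np.cos(m[2]),np.sin(m[2]); return np.array([c*P[0]-s*P[1]+m[0],s*P[0]+c*P[1]+m[1],P[2]])
def proj(X,c):
    v=np.array(c["R"])@X+np.array(c["t"]); f=200/np.tan(np.radians(c["vfov"]/2)); return np.array([c["cx"]+f*v[0]/v[2],c["cy"]+f*v[1]/v[2]])
E
cat > fit.py <<'E'
from h import *
from bench import imaging
import cv2
cs={n:{k:v for k,v in imaging.camera(n).items()} for n in("scene","top")}
S=lambda x,y:(260+x/2.2,110+y/2.2); T=lambda x,y:(270+x/3.3,110+y/3.3)
def pts(p):
    m=p[:3];a,L,b=p[3:6]
    return dict(fl=sl(0,0,110),fr=sl(0,0,-110),hl=hoodpt(190,8,100,a),hr=hoodpt(190,8,-100,a),le=leverend(L),tab=tab(L,b),b1=bar(L,b,22),b2=bar(L,b,-22),kp=hoodpt(170,23,0,a))
obs={"scene":dict(fl=S(55,241),fr=S(183,378),hl=S(95,123),hr=S(240,283),le=S(138,262),tab=S(63,328),b1=S(70,300),b2=S(90,330)),
"top":dict(fl=T(75,400),fr=T(345,430),hl=T(88,302),hr=T(393,338),le=T(220,369),tab=T(204,502),b1=T(180,473),b2=T(237,480))}
def res(p):
    P=pts(p); return np.concatenate([proj(world(P[k],p[:3]),cs[c])-o for c in obs for k,o in obs[c].items()])
r=least_squares(res,[.6,-.05,0,.4,1.8,4.1],loss="soft_l1"); print(r.x,r.cost)
i=0
for c in obs:
    for k in obs[c]: print(c,k,np.round(res(r.x)[i:i+2],1)); i+=2
np.save("fit.npy",r.x)
E
python3 fit.py
```

```text
[ 0.69516598 -0.06551988 -0.1152466   0.87553565  1.97196901  4.15823142] 11.443969804914676
scene fl [-1.  -1.1]
scene fr [-1.4  3.9]
scene hl [-2. -0.]
scene hr [-0.4  0.1]
scene le [-0.6 -0. ]
scene tab [0.2 0.6]
scene b1 [-2.4 -0.2]
scene b2 [1. 1.]
top fl [-0.4 -1. ]
top fr [ 0.  -0.2]
top hl [-0.4 -0.5]
top hr [ 0.7 -0.2]
top le [1.  0.1]
top tab [ 0.6 -0.8]
top b1 [-0.1 -1. ]
top b2 [ 0.6 -1. ]
```

```bash
cat >> h.py <<'E'
m=None
try:
    F=np.load("fit.npy"); m=F[:3]
except Exception: pass
def W(s,n,y=0): return world(sl(s,n,y),m)
def Rslope(tilt=0):
    # tool x=upslope,y=-my,z=into slope; tilt>0 (deg): body leans down-slope (tool z turned toward up-slope)
    Rm=Ro.from_euler("z",m[2]).as_matrix()
    c,s=np.cos(np.radians(tilt)),np.sin(np.radians(tilt))
    z=-OS*c+US*s; y=-Y; x=np.cross(y,z); return Rm@np.column_stack([x,y,z])
def cur():
    from bench import telemetry
    o=telemetry.get_obs(); q=o["eef_rot"]; return o["eef_pos"],Ro.from_quat([q[1],q[2],q[3],q[0]]).as_matrix(),o
def toslope(X):
    c,s=np.cos(m[2]),np.sin(m[2]); d=X-np.array([m[0],m[1],0]); P=np.array([c*d[0]+s*d[1],-s*d[0]+c*d[1],d[2]])-SF
    return np.round([P@US*1e3,P@OS*1e3,P[1]*1e3],1)
def plan(ways,step=.05,rstep=9.5,start=None):
    """ways: list of (pos,R)."""
    p,R=start or cur()[:2]; out=[]
    for tp,tR in ways:
        rv=Ro.from_matrix(R.T@tR).as_rotvec(); n=int(max(np.ceil(np.linalg.norm(tp-p)/step-1e-6),np.ceil(np.degrees(np.linalg.norm(rv))/rstep-1e-6),1))
        for i in range(n):
            d=R.T@(tp-p)/(n-i); r=rv/n
            row=np.concatenate([d/.2,r/np.pi]); row=np.round(row,3); out.append(row.tolist())
            p=p+R@(row[:3]*.2); R=R@Ro.from_rotvec(row[3:]*np.pi).as_matrix()
        p=p
    for i in range(0,len(out),12): print(json.dumps([out[i:i+12]]).replace(" ",""))
    return p,R
def stat():
    p,R,o=cur(); print("t",round(o["time_s"],2),"tcp",np.round(p,4),"slope",toslope(p),"F",np.round(o["wrist_force"],1),"open",round(o["opening"],2)); 
    Rs=Rslope(0); print("rot off slope frame (deg)",np.round(np.degrees(Ro.from_matrix(Rs.T@R).as_rotvec()),1)); return p,R
E
python3 - <<'E'
from h import *
a,L,b=F[3:6]
stat()
for A in (a,.6,.3,0): print("hood front",A,toslope(world(hoodpt(170,8,65,A),m)),world(hoodpt(170,8,65,A),m))
print("tab",toslope(world(tab(L,b),m)),world(tab(L,b),m),"lever",toslope(world(leverend(L),m)),world(leverend(L),m))
E=hoodpt(170,8,65,a); P=world(E,m)
R=Rslope(0)
plan([(np.array([.25,-.4,.42]),R),(P-R[:,2]*.07,R)])
E
```

```text
t 0.25 tcp [ 0.1604 -0.5519  0.2309] slope [-176.2  350.3 -544.7] F [-0.5 -0.1 -0.9] open 1.0
rot off slope frame (deg) [  7.  -34.5 -22.1]
hood front 0.875535648153533 [192.2 135.7  65. ] [0.65263654 0.00483737 0.26639698]
hood front 0.6 [159.2 102.6  65. ] [0.64460098 0.00576756 0.22035752]
hood front 0.3 [135.   57.9  65. ] [0.6503407  0.00510313 0.16982157]
hood front 0 [125.   8.  65.] [0.67065939 0.00275105 0.12325027]
tab [ -6.3 103.1   0. ] [ 0.50212578 -0.04317363  0.12585312] lever [88.  70.3  0. ] [ 0.59760375 -0.05422612  0.1530965 ]
[[[0.107,-0.101,-0.158,-0.006,0.032,0.02],[0.116,-0.105,-0.148,-0.006,0.032,0.02],[0.124,-0.11,-0.138,-0.006,0.032,0.02],[0.13,-0.115,-0.128,-0.006,0.032,0.02],[0.134,-0.121,-0.116,-0.006,0.032,0.02],[0.138,-0.128,-0.105,-0.006,0.032,0.02],[0.085,-0.185,0.11,-0.0,0.0,0.0],[0.085,-0.185,0.11,-0.0,0.0,0.0],[0.085,-0.185,0.11,-0.0,0.0,0.0],[0.085,-0.185,0.11,-0.0,0.0,0.0],[0.085,-0.185,0.109,-0.0,0.0,0.0],[0.085,-0.185,0.11,-0.0,0.0,0.0]]]
[[[0.085,-0.185,0.109,-0.0,0.0,0.0],[0.085,-0.186,0.11,-0.0,0.0,0.0],[0.085,-0.185,0.109,-0.0,0.0,0.0],[0.085,-0.186,0.11,-0.0,0.0,0.0],[0.085,-0.185,0.109,-0.0,0.0,0.0],[0.085,-0.186,0.11,-0.0,0.0,0.0]]]
```

```bash
python3 -m pendant '[[[0.107,-0.1,-0.158,-0.006,0.032,0.02],[0.116,-0.105,-0.148,-0.006,0.032,0.02],[0.124,-0.11,-0.138,-0.006,0.032,0.02],[0.13,-0.115,-0.128,-0.006,0.032,0.02],[0.134,-0.12,-0.116,-0.006,0.032,0.02],[0.138,-0.128,-0.105,-0.006,0.032,0.02],[0.085,-0.185,0.11,0,0,0],[0.085,-0.185,0.11,0,0,0],[0.085,-0.185,0.11,0,0,0],[0.085,-0.185,0.11,0,0,0],[0.085,-0.185,0.11,0,0,0],[0.085,-0.185,0.11,0,0,0]]]' 1
python3 - <<'E'
from h import *
stat()
R=Rslope(0);P=world(hoodpt(170,8,65,F[3]),m)
plan([(P-R[:,2]*.06,R)])
E
```

```text
time_s: 1.75
eef_pos: [0.4395, -0.1916, 0.3815]
eef_rot: [0.016, 0.949, -0.061, 0.31]
wrist_force: [0.5, -0.6, 0.6]
opening: -0.004
t 1.75 tcp [ 0.4395 -0.1916  0.3815] slope [ 103.3  338.5 -154.6] F [ 0.5 -0.6  0.6] open -0.0
rot off slope frame (deg) [-0.   1.1  0.8]
[[[0.069,-0.184,0.12,0.0,-0.001,-0.001],[0.07,-0.184,0.12,0.0,-0.001,-0.001],[0.071,-0.184,0.12,0.0,-0.001,-0.001],[0.072,-0.183,0.12,0.0,-0.001,-0.001],[0.073,-0.183,0.12,0.0,-0.001,-0.001],[0.075,-0.183,0.119,0.0,-0.001,-0.001]]]
```

```bash
python3 -m pendant '[[[0.07,-0.184,0.12,0,-0.001,-0.001],[0.07,-0.184,0.12,0,-0.001,-0.001],[0.071,-0.184,0.12,0,-0.001,-0.001],[0.072,-0.183,0.12,0,-0.001,-0.001],[0.073,-0.183,0.12,0,-0.001,-0.001],[0.075,-0.183,0.12,0,-0.001,-0.001],[0,0,0,0,0,0]]]'
cat > look.py <<'E'
import sys,cv2
from bench import imaging
from h import *
stat()
n=sys.argv[1]; ims=[]
a=imaging.camera("scene")["pixels"][110:310,250:450]; b=imaging.camera("top")["pixels"][100:290,260:460]
cv2.imwrite(f"pics/{n}.png",np.hstack([cv2.resize(a,(400*1,400),interpolation=3),cv2.resize(b,(400,380),interpolation=3)[:,:] if False else cv2.resize(b,(400,400),interpolation=3)]))
E
python3 look.py a1
```

```text
time_s: 2.62
eef_pos: [0.6239, 0.0212, 0.3136]
eef_rot: [0.019, 0.952, -0.048, 0.302]
wrist_force: [-0.7, 0.1, 0.1]
opening: 0.002
t 2.62 tcp [0.6239 0.0212 0.3136] slope [194.4 191.8  78. ] F [-0.7  0.1  0.1] open 0.0
rot off slope frame (deg) [ 0.1  0.2 -0.8]
```

View pics/a1.png

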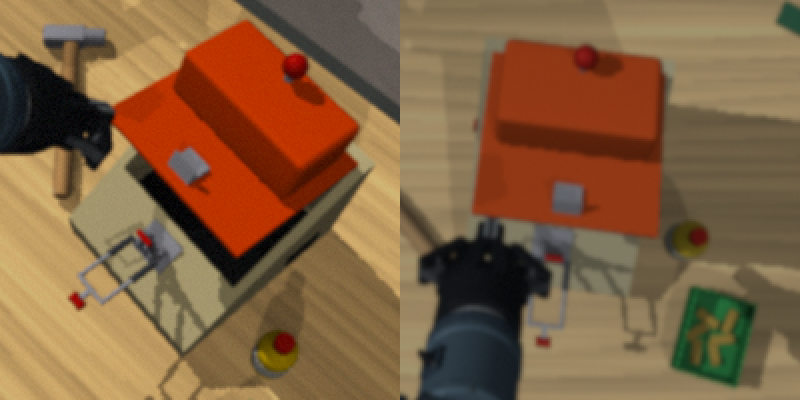

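```bash
python3 -m pendant '[[[0,0.02,0.11,0,0,0],[0,0.02,0.11,0,0,0],[-0.045,0,0.068,0,0,0],[-0.045,0,0.068,0,0,0],[-0.043,0,0.048,0,0,0],[-0.043,0,0.048,0,0,0],[-0.035,0,0.055,0,0,0],[-0.035,0,0.055,0,0,0],[-0.025,0,0.058,0,0,0],[-0.025,0,0.058,0,0,0]]]'
python3 -c "
from h import *
stat()"
```

```text
time_s: 3.98
eef_pos: [0.6532, 0.0012, 0.17]
eef_rot: [0.021, 0.95, -0.052, 0.308]
wrist_force: [0.7, -0.4, 0.6]
opening: 0.001
t 3.98 tcp [0.6532 0.0012 0.17  ] slope [137.7  56.2  61.5] F [ 0.7 -0.4  0.6] open 0.0
rot off slope frame (deg) [-0.3  0.9 -0.5]
```

```bash
python3 -m pendant '[[[-0.018,0,0.062,0,0,0],[-0.018,0,0.062,0,0,0],[-0.008,0,0.055,0,0,0],[-0.008,0,0.04,0,0,0],[0,0,0.02,0,0,0],[0,0,0.02,0,0,0]]]'
python3 look.py a2
```

```text
time_s: 4.72
eef_pos: [0.6728, -0.001, 0.1234]
eef_rot: [0.022, 0.951, -0.049, 0.305]
wrist_force: [-86.2, -2.2, 80.9]
opening: 0.0
t 4.72 tcp [ 0.6728 -0.001   0.1234] slope [127.2   6.7  61.5] F [-86.2  -2.2  80.9] open 0.0
rot off slope frame (deg) [-0.3  0.7 -0.7]
```

View pics/a2.png

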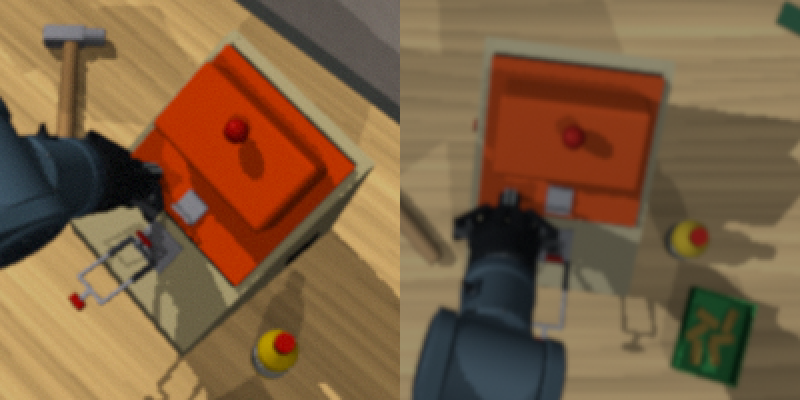

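```bash
python3 -m pendant '[[[0,0,-0.05,0,0,0],[0,0,-0.15,0,0,0],[0,0,-0.2,0,0,0],[0,0,-0.25,0,0,0],[-0.1,0,-0.2,0,0,0],[-0.2,0,-0.1,0,0,0],[-0.25,0,0,0,0,0]]]'
python3 look.py a3
```

```text
time_s: 5.7
eef_pos: [0.4725, 0.0206, 0.2223]
eef_rot: [0.023, 0.949, -0.049, 0.31]
wrist_force: [-0.1, 1.0, -0.7]
opening: 0.001
t 5.7 tcp [0.4725 0.0206 0.2223] slope [ 18.9 203.2  59.9] F [-0.1  1.  -0.7] open 0.0
rot off slope frame (deg) [-0.4  1.2 -0.8]
```

View pics/a3.png

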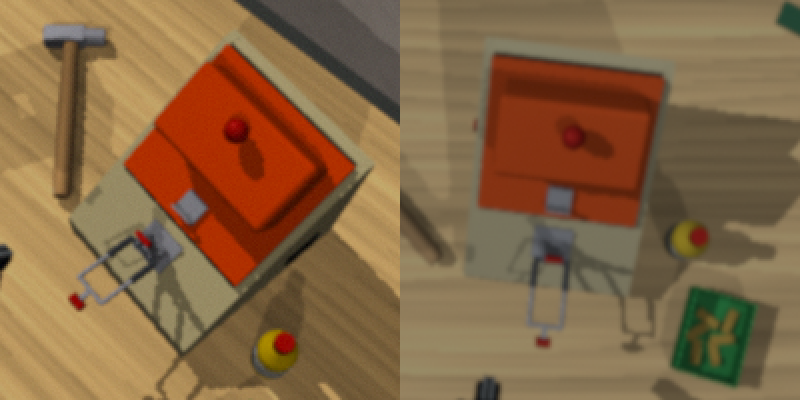

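```bash
python3 -m pendant '[[[-0.2,0.15,0,0,0,0],[-0.2,0.15,0,0,0,0],[0,0,0.187,0,0,0],[0,0,0.187,0,0,0],[0,0,0.187,0,0,0],[0,0,0,0,0,0]]]'
python3 look.py a4
```

```text
time_s: 6.55
eef_pos: [0.4736, -0.0564, 0.0972]
eef_rot: [0.038, 0.943, -0.052, 0.325]
wrist_force: [-0.4, 1.4, -0.7]
opening: -0.001
t 6.55 tcp [ 0.4736 -0.0564  0.0972] slope [-44.7  95.1 -16.4] F [-0.4  1.4 -0.7] open -0.0
rot off slope frame (deg) [-2.   3.2 -0.9]
```

View pics/a4.png

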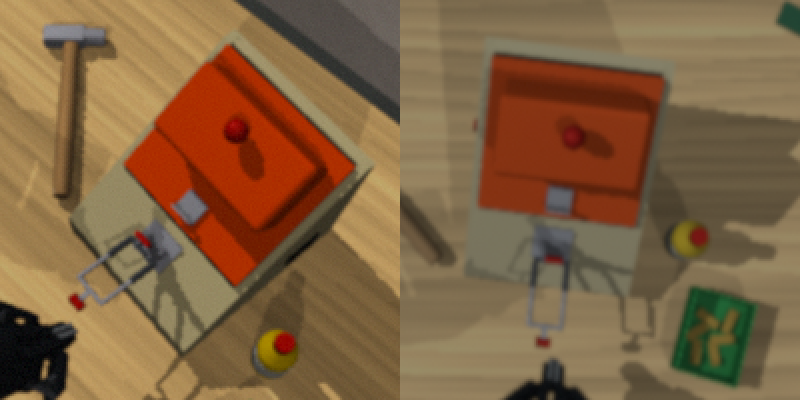

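```bash
python3 -m pendant '[[[0,-0.075,0.01,0.011,-0.018,0.005],[0.04,0,0.01,0,0,0],[0.025,0,0,0,0,0],[0,0,0,0,0,0]]]'
python3 look.py a5
```

```text
time_s: 7.15
eef_pos: [0.4888, -0.0421, 0.1093]
eef_rot: [0.02, 0.951, -0.051, 0.306]
wrist_force: [-0.9, -0.1, -1.4]
opening: -0.001
t 7.15 tcp [ 0.4888 -0.0421  0.1093] slope [-26.8  97.3  -0.5] F [-0.9 -0.1 -1.4] open -0.0
rot off slope frame (deg) [-0.1  0.7 -0.5]
```

View pics/a5.png

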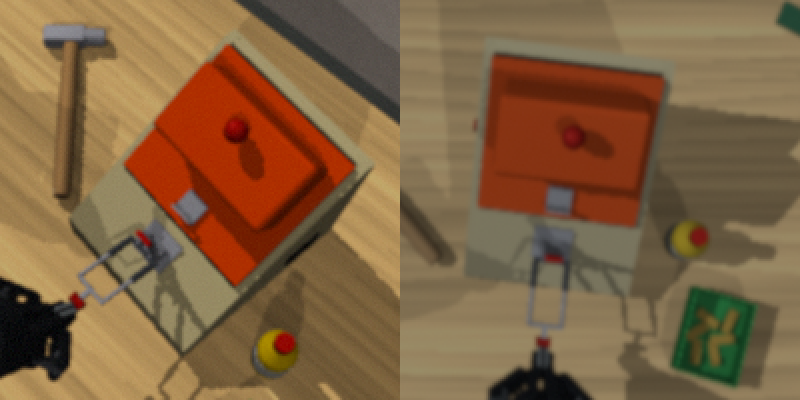

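```bash
python3 -m pendant '[[[-0.01,0,0.05,0,0,0],[0.03,0,-0.02,0,0,0],[0.055,0,-0.05,0,0,0],[0.055,0,-0.045,0,0,0],[0.058,0,-0.025,0,0,0],[0,0,0,0,0,0]]]'
python3 look.py a6
```

```text
time_s: 8.0
eef_pos: [0.5123, -0.0464, 0.1556]
eef_rot: [0.023, 0.949, -0.051, 0.312]
wrist_force: [-0.7, 0.6, -0.6]
opening: -0.003
t 8.0 tcp [ 0.5123 -0.0464  0.1556] slope [ 19.3 121.5  -2. ] F [-0.7  0.6 -0.6] open -0.0
rot off slope frame (deg) [-0.4  1.4 -0.6]
```

View pics/a6.png

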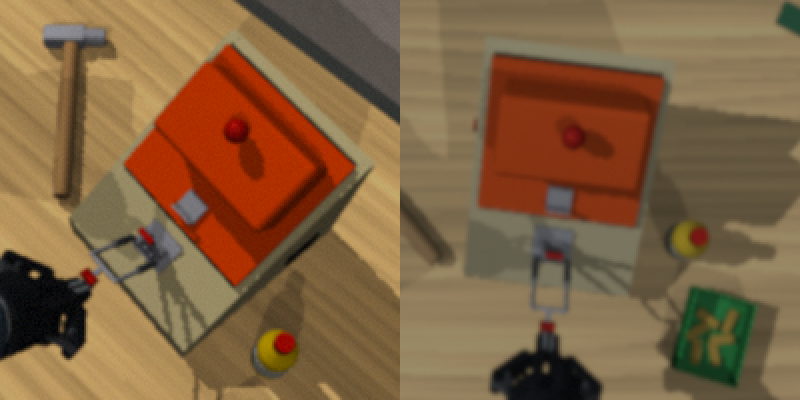

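```bash
python3 -m pendant '[[[0.06,0,-0.008,0,-0.004,0],[0.06,0,-0.005,0,-0.004,0],[0.06,0,0.005,0,0,0],[0.06,0,0.01,0,0,0],[0.055,0,0.025,0,0,0],[0.055,0,0.025,0,0,0],[0,0,0,0,0,0]]]'
python3 look.py a7
```

```text
time_s: 8.98
eef_pos: [0.5746, -0.0521, 0.1832]
eef_rot: [0.021, 0.954, -0.052, 0.296]
wrist_force: [0.9, 0.7, -0.8]
opening: 0.002
t 8.97 tcp [ 0.5746 -0.0521  0.1832] slope [ 86.4 108.2  -0.5] F [ 0.9  0.7 -0.8] open 0.0
rot off slope frame (deg) [-0.3 -0.5 -0.5]
```

View pics/a7.png

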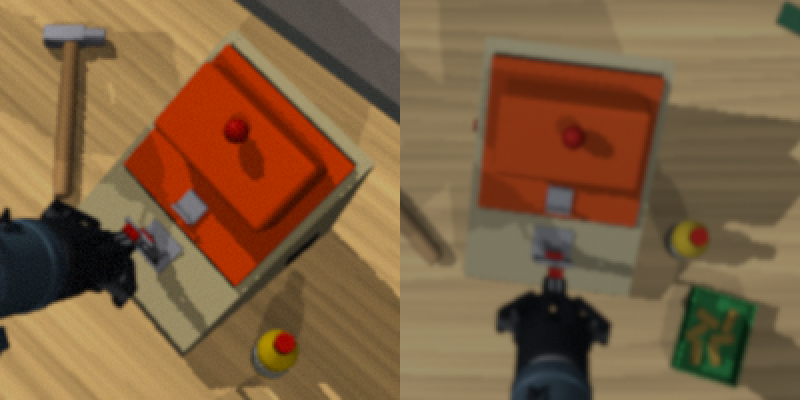

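```bash
python3 -m pendant '[[[0.05,0,0.015,0,0,0],[0.05,0,0.025,0,0,0],[0.05,0,0.03,0,0,0],[0,0,0,0,0,0],[0,0,0,0,0,0]]]'
python3 look.py a8
```

```text
time_s: 9.7
eef_pos: [0.608, -0.0555, 0.188]
eef_rot: [0.021, 0.954, -0.052, 0.295]
wrist_force: [0.4, 0.5, -0.9]
opening: 0.003
t 9.7 tcp [ 0.608  -0.0555  0.188 ] slope [116.6  92.9  -0. ] F [ 0.4  0.5 -0.9] open 0.0
rot off slope frame (deg) [-0.3 -0.6 -0.5]
```

View pics/a8.png

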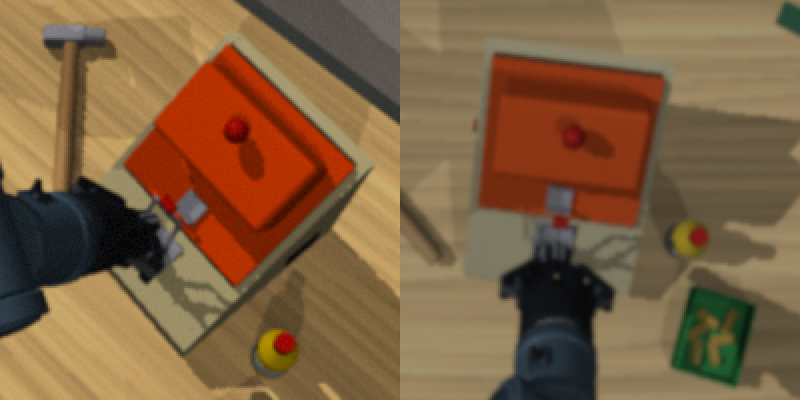

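```bash
python3 -m pendant '[[[0.04,0,0.035,0,0,0],[0.03,0,0.04,0,0,0],[0,0,0,0,0,0],[0,0,0,0,0,0]]]'
python3 look.py a9
```

```text
time_s: 10.3
eef_pos: [0.6291, -0.0579, 0.1832]
eef_rot: [0.021, 0.954, -0.052, 0.295]
wrist_force: [-0.4, 0.5, -1.0]
opening: -0.0
t 10.3 tcp [ 0.6291 -0.0579  0.1832] slope [ 1.313e+02  7.680e+01 -1.000e-01] F [-0.4  0.5 -1. ] open -0.0
rot off slope frame (deg) [-0.3 -0.6 -0.5]
```

View pics/a9.png

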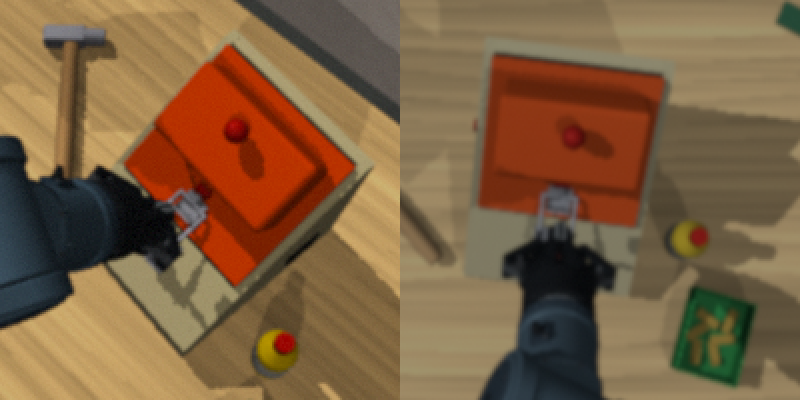

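```bash
python3 -m pendant '[[[0,0,-0.2,0,0,0],[0,0,-0.2,0,0,0],[-0.1,0.2,-0.15,0,0,0],[-0.2,0.25,0,0,0,0],[-0.2,0.1,0,0,0,0]]]'
python3 look.py b1
python3 - <<'E'
from bench import imaging; import cv2
cv2.imwrite("pics/w1.png",imaging.camera("wrist")["pixels"])
a=imaging.camera("scene")["pixels"][170:270,310:400];b=imaging.camera("top")["pixels"][170:250,300:380]
import numpy as np
cv2.imwrite("pics/b1z.png",np.hstack([cv2.resize(a,(360,400),interpolation=3),cv2.resize(b,(400,400),interpolation=3)]))
E
```

```text
time_s: 11.02
eef_pos: [0.4716, -0.1519, 0.223]
eef_rot: [0.023, 0.953, -0.047, 0.298]
wrist_force: [0.3, 0.3, -0.5]
opening: -0.004
t 11.03 tcp [ 0.4716 -0.1519  0.223 ] slope [  34.8  192.9 -111.5] F [ 0.3  0.3 -0.5] open -0.0
rot off slope frame (deg) [-0.4 -0.2 -1. ]
```

View pics/b1z.png

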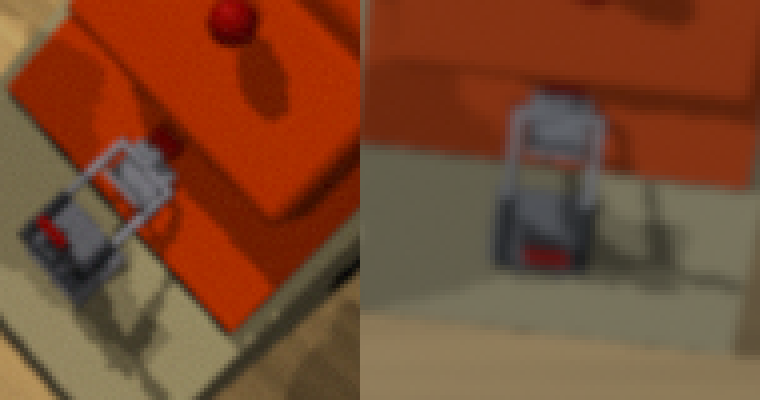

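View pics/w1.png

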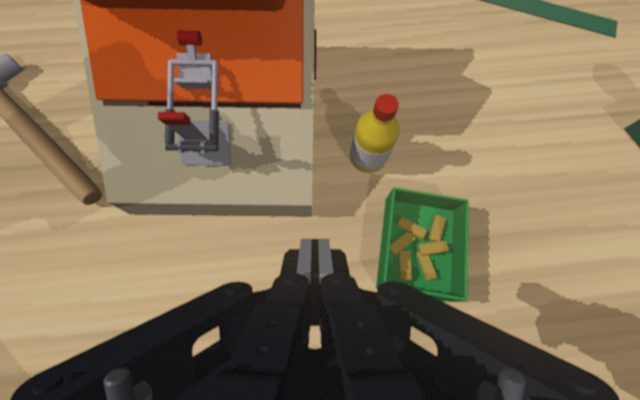

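```bash
cat > fit2.py <<'E'
from h import *
from bench import imaging
from scipy.optimize import least_squares
import sys,json
obs=json.loads(sys.argv[1])
cs={n:imaging.camera(n) for n in obs}
def res(p,show=False):
    P=dict(le=leverend(p[0]),tab=tab(p[0],p[1]),bar=bar(p[0],p[1])); out=[]
    for c in obs:
        for k,o in obs[c].items():
            r=proj(world(P[k],m),cs[c])-o; out.append(r)
            if show: print(c,k,np.round(r,1))
    return np.concatenate(out)
r=least_squares(res,json.loads(sys.argv[2])); print(r.x); res(r.x,True)
print("bar",toslope(world(bar(*r.x),m)),"tab",toslope(world(tab(*r.x),m)),"le",toslope(world(leverend(r.x[0]),m)), "keeper s125 n16")
E
python3 fit2.py '{"scene":{"le":[322.5,228],"tab":[351.5,205.8]},"top":{"le":[337,221.2],"tab":[340,187.6]},"wrist":{"le":[173,118],"tab":[189,38]}}' '[1.97,1.5]'
```

```text
[2.08329907 1.78058611]
scene le [ 1.9 -0.9]
scene tab [-0.5 -1.2]
top le [ 1. -2.]
top tab [ 1.9 -0.9]
wrist le [5.9 2.7]
wrist tab [ 0.4 -0.5]
bar [142.9  23.5   0. ] tab [162.3  29.   -0. ] le [93.9 67.4 -0. ] keeper s125 n16
```

Run:
```python
import cv2
from h import *
from bench import imaging
c=imaging.camera("wrist"); 
a=c["pixels"][20:170,130:250]; a=cv2.resize(a,None,fx=4.5,fy=4*1.0,interpolation=3) if 0 else cv2.resize(a,None,fx=4,fy=4,interpolation=3)
def dot(X,col):
    p=(proj(X,c)-[130,20])*4; cv2.circle(a,(int(p[0]),int(p[1])),3,col,-1)
for L,b,col in((2.08,1.78,(0,255,0)),(2.0,1.585,(255,0,0))):
    for y in(-22,22): dot(world(bar(L,b,y),m),col)
    for y in(-9,9): dot(world(tab(L,b,y),m),col)
    for y in(-10,10): dot(world(leverend(L,y),m),col)
    print(toslope(world(bar(L,b),m)))
for s,y in((125,15),(125,-15)): dot(W(s,16,y),(255,255,0))
for y in(100,-100): dot(W(105,8,y),(255,255,255))
cv2.imwrite("pics/w1z.png",a)
```

```text
[142.9  23.7   0. ]
[139.   15.1   0. ]
```

View pics/w1z.png

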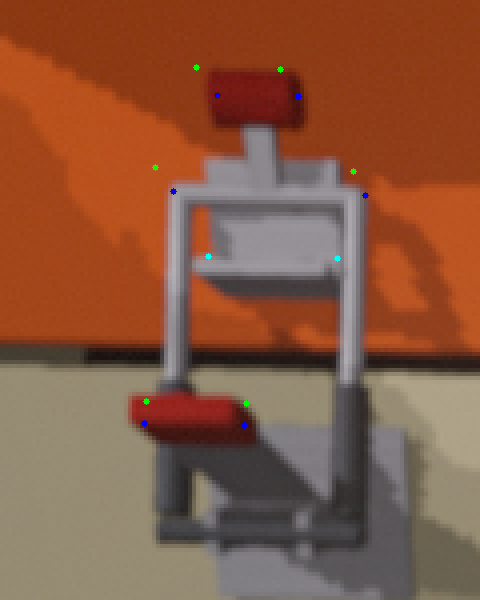

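```bash
python3 -m pendant '[[[0.14,-0.18,0.05,0,0,0],[0.14,-0.18,0.08,0,0,0.005],[0.14,-0.18,0.1,0,0,0],[0,0,0.06,0,0,0],[0,0,0,0,0,0]]]'
python3 -c "
from h import *
stat()"
```

```text
time_s: 12.1
eef_pos: [0.5929, -0.0474, 0.224]
eef_rot: [0.019, 0.953, -0.051, 0.299]
wrist_force: [0.1, 0.0, -0.2]
opening: 0.003
t 12.1 tcp [ 0.5929 -0.0474  0.224 ] slope [124.2 131.5   6.3] F [ 0.1  0.  -0.2] open 0.0
rot off slope frame (deg) [-0.1 -0.1 -0.5]
```

```bash
python3 -m pendant '[[[0,0.03,0.12,0,0,0],[0,0,0.12,0,0,0],[0,0,0.09,0,0,0],[-0.05,0,0,0,0,0],[-0.05,0,0,0,0,0],[0,0,0,0,0,0]]]'
python3 look.py c1
```

```text
time_s: 12.85
eef_pos: [0.6112, -0.0599, 0.1585]
eef_rot: [0.02, 0.952, -0.054, 0.3]
wrist_force: [0.2, 0.3, 0.2]
opening: -0.003
t 12.85 tcp [ 0.6112 -0.0599  0.1585] slope [102.7  66.6  -4. ] F [0.2 0.3 0.2] open -0.0
rot off slope frame (deg) [-0.3 -0.  -0.2]
```

View pics/c1.png

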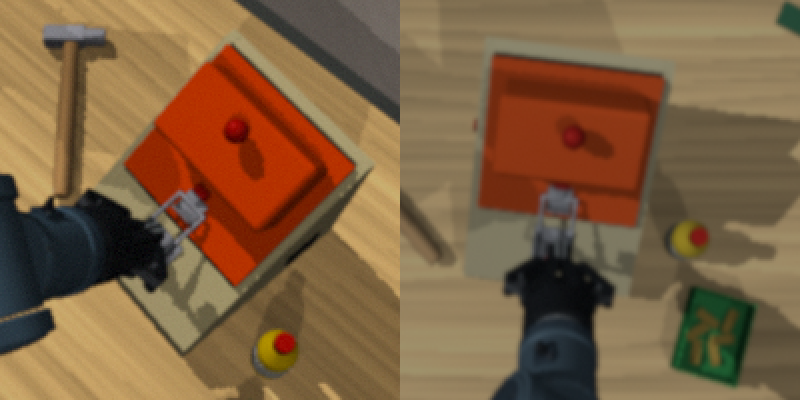

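```bash
python3 -m pendant '[[[-0.06,-0.02,-0.008,0,0,0],[-0.06,0,-0.01,0,0,0],[-0.04,0,0,0,0,0],[-0.04,0,0,0,0,0],[-0.04,0,0.01,0,0,0],[-0.04,0,0.015,0,0,0]]]'
python3 look.py c2
```

```text
time_s: 13.7
eef_pos: [0.5665, -0.0509, 0.1262]
eef_rot: [0.021, 0.951, -0.053, 0.303]
wrist_force: [2.9, -0.4, 1.4]
opening: 0.002
t 13.7 tcp [ 0.5665 -0.0509  0.1262] slope [47.  66.2 -0.2] F [ 2.9 -0.4  1.4] open 0.0
rot off slope frame (deg) [-0.3  0.4 -0.3]
```

View pics/c2.png

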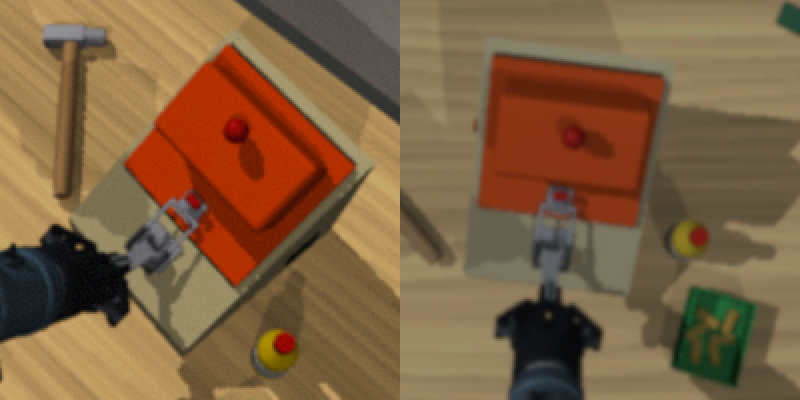

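```bash
python3 -m pendant '[[[-0.022,0,0.02,0,0,0],[-0.022,0,0.02,0,0,0],[-0.02,0,0.022,0,0,0],[-0.02,0,0.022,0,0,0],[-0.015,0,0.024,0,0,0],[-0.015,0,0.024,0,0,0]]]'
python3 look.py c3
```

```text
time_s: 14.55
eef_pos: [0.5621, -0.0504, 0.0881]
eef_rot: [0.021, 0.952, -0.053, 0.302]
wrist_force: [0.6, 0.4, 0.3]
opening: -0.002
t 14.55 tcp [ 0.5621 -0.0504  0.0881] slope [21.5 37.6 -0.2] F [0.6 0.4 0.3] open -0.0
rot off slope frame (deg) [-0.3  0.2 -0.3]
```

View pics/c3.png

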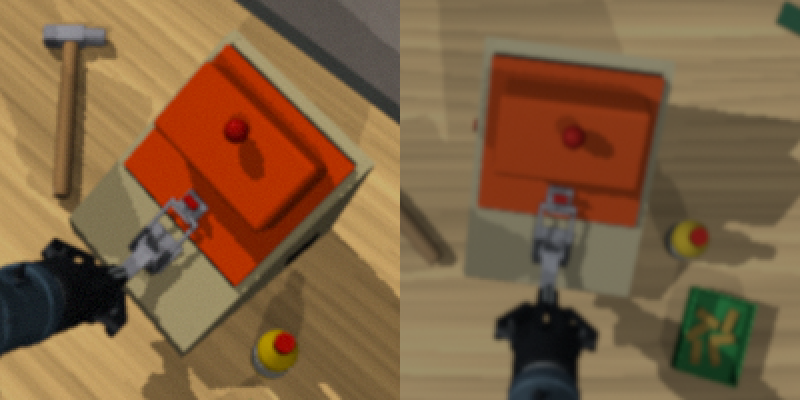

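```bash
python3 -m pendant '[[[-0.005,0,0.025,0,0,0],[-0.005,0,0.025,0,0,0],[0,0,0,0,0,0]]]'; python3 look.py c4
```

```text
time_s: 15.02
eef_pos: [0.5655, -0.0505, 0.077]
eef_rot: [0.02, 0.952, -0.053, 0.3]
wrist_force: [-1.0, -0.2, 0.2]
opening: 0.004
t 15.03 tcp [ 0.5655 -0.0505  0.077 ] slope [17.9 26.5  0. ] F [-1.  -0.2  0.2] open 0.0
rot off slope frame (deg) [-0.2  0.  -0.3]
```

View pics/c4.png

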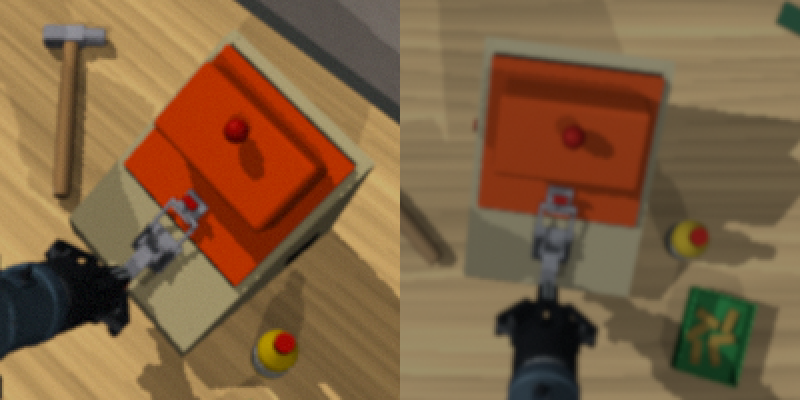

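```bash
python3 -m pendant '[[[0,0,0.01,0,0,0],[0,0,0.01,0,0,0]]]'; python3 -m pendant '[[[0,0,0.008,0,0,0]]]';python3 -c "
from h import *
stat()"
```

```text
time_s: 15.38
eef_pos: [0.5683, -0.0509, 0.0745]
eef_rot: [0.02, 0.952, -0.053, 0.301]
wrist_force: [0.9, 0.1, 0.0]
opening: 0.003
time_s: 15.5
eef_pos: [0.5692, -0.051, 0.0732]
eef_rot: [0.02, 0.952, -0.053, 0.301]
wrist_force: [-10.7, 1.4, 12.5]
opening: -0.002
t 15.5 tcp [ 0.5692 -0.051   0.0732] slope [18.9 21.3 -0.1] F [-10.7   1.4  12.5] open -0.0
rot off slope frame (deg) [-0.3  0.1 -0.3]
```

```bash
python3 -m pendant '[[[0,0,-0.05,0,0,0],[-0.02,0,-0.2,0,0,0],[-0.1,0,-0.25,0,0,0],[-0.15,0.15,-0.2,0,0,0],[-0.15,0.2,-0.1,0,0,0],[0,0.1,0,0,0,0],[0,0,0,0,0,0]]]'
python3 look.py d1
python3 - <<'E'
from bench import imaging; import cv2
cv2.imwrite("pics/w2.png",imaging.camera("wrist")["pixels"])
E
```

```text
time_s: 16.38
eef_pos: [0.3983, -0.1217, 0.1616]
eef_rot: [0.026, 0.952, -0.051, 0.302]
wrist_force: [0.2, -0.3, 0.1]
opening: 0.005
t 16.38 tcp [ 0.3983 -0.1217  0.1616] slope [-62.9 186.4 -89.9] F [ 0.2 -0.3  0.1] open 0.01
rot off slope frame (deg) [-0.8  0.3 -0.7]
```

View pics/d1.png

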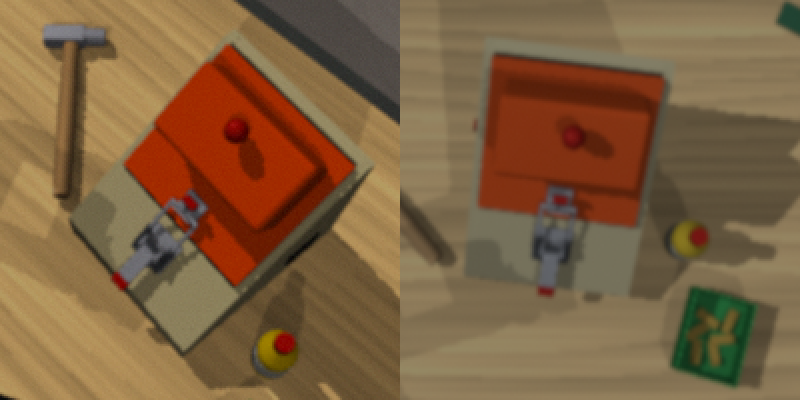

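View pics/w2.png

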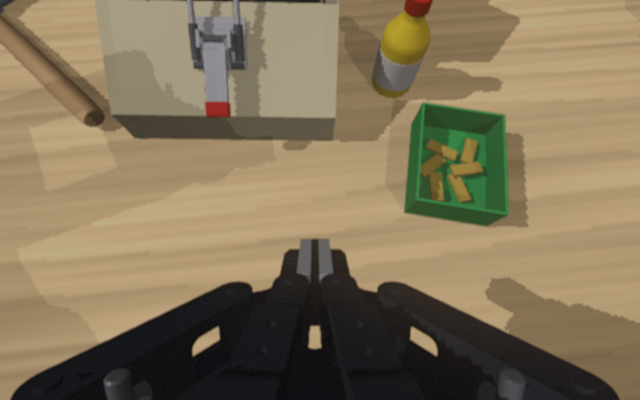

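```bash
python3 fit2.py '{"scene":{"le":[311,250.5],"tab":[345,212]},"top":{"le":[332.7,238.7],"tab":[340.5,195]},"wrist":{"le":[218,108]}}' '[0.1,0.05]'
python3 - <<'E'
import cv2
from h import *
from bench import imaging
out=[]
for n,(x0,y0) in dict(scene=(290,185),top=(305,170),wrist=(170,0)).items():
    c=imaging.camera(n); w,h=(90,90) if n!="wrist" else (130,130); k=(266/w)
    a=cv2.resize(c["pixels"][y0:y0+h,x0:x0+w],(266,266),interpolation=3)
    for L,b,col in((0,0,(0,255,0)),):
        for X in [bar(L,b,-22),bar(L,b,22),tab(L,b,-9),tab(L,b,9),leverend(L,10),leverend(L,-10),hoodpt(190,8,100,0),hoodpt(190,8,-100,0)]:
            p=(proj(world(X,m),c)-[x0,y0])*k; cv2.circle(a,(int(p[0]),int(p[1])),2,col,-1)
    out.append(a)
cv2.imwrite("pics/fin.png",np.hstack(out))
E
```

```text
[0.1140703  0.08325546]
scene le [-1.8  0.1]
scene tab [-0.4 -0.1]
top le [ 0.9 -0.6]
top tab [ 0.  -0.3]
wrist le [ 0.8 -0.4]
bar [121.5  15.6   0. ] tab [138.6  26.1   0. ] le [ 6.4 22.7 -0. ] keeper s125 n16
```

View pics/fin.png

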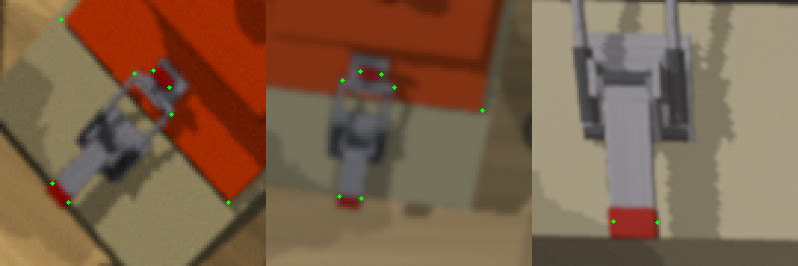

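```bash
python3 -m pendant '[[[0.15,0,-0.05,0,0,0],[0.2,0,0,0,0,0],[0.1,0,0,0,0,0],[0,0,0,0,0,0]]]'
python3 - <<'E'
import cv2
from h import *
from bench import imaging
stat()
c=imaging.camera("wrist"); p=proj(W(100,16,0),c).astype(int); print(p)
x0=max(p[0]-75,0);y0=max(p[1]-75,0); a=cv2.resize(c["pixels"][y0:y0+150,x0:x0+150],(600,600),interpolation=3)
for X in [bar(0,0,-22),bar(0,0,22),tab(0,0),leverend(0,10),leverend(0,-10)]:
    q=(proj(world(X,m),c)-[x0,y0])*4; cv2.circle(a,(int(q[0]),int(q[1])),3,(0,255,0),-1)
cv2.imwrite("pics/w3.png",a)
E
```

```text
time_s: 17.32
eef_pos: [0.4688, -0.1229, 0.2204]
eef_rot: [0.022, 0.953, -0.048, 0.3]
wrist_force: [-0.5, -1.1, -1.6]
opening: 0.001
t 17.32 tcp [ 0.4688 -0.1229  0.2204] slope [ 28.3 194.3 -83. ] F [-0.5 -1.1 -1.6] open 0.0
rot off slope frame (deg) [-0.2  0.  -1. ]
[227 105]
```

View pics/w3.png

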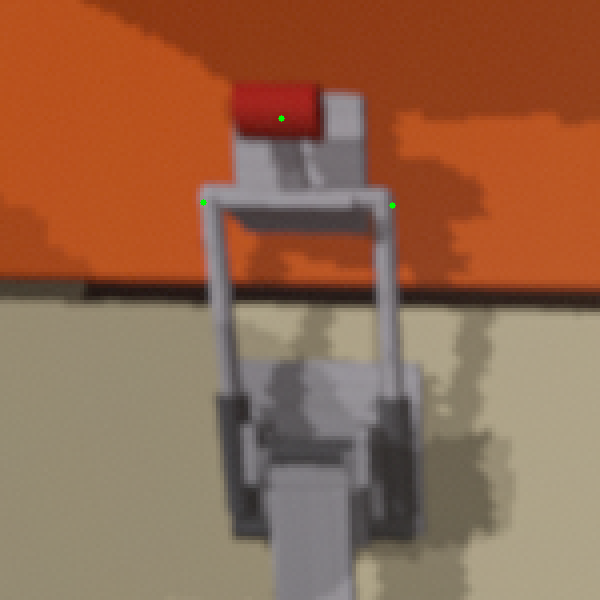

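```bash
python3 -m pendant '[[[0.1,0,0.1,0,0,0],[0.1,0,0.15,0,0,0],[0.1,0,0.05,0,0,0],[0,0,0,0,0,0]]]'
cat > wl.py <<'E'
import cv2,sys
from h import *
from bench import imaging
stat()
c=imaging.camera("wrist"); p=proj(W(125,16,0),c).astype(int); print(p)
x0=max(p[0]-60,0);y0=max(p[1]-60,0); a=cv2.resize(c["pixels"][y0:y0+120,x0:x0+120],(600,600),interpolation=3)
cv2.imwrite(f"pics/{sys.argv[1]}.png",a)
E
python3 wl.py w4
```

```text
time_s: 17.88
eef_pos: [0.5489, -0.1302, 0.2]
eef_rot: [0.021, 0.953, -0.048, 0.297]
wrist_force: [-0.3, -0.2, 0.4]
opening: 0.001
t 17.88 tcp [ 0.5489 -0.1302  0.2   ] slope [ 82.5 131.4 -81.1] F [-0.3 -0.2  0.4] open 0.0
rot off slope frame (deg) [-0.1 -0.4 -0.9]
[211 141]
```

View pics/w4.png

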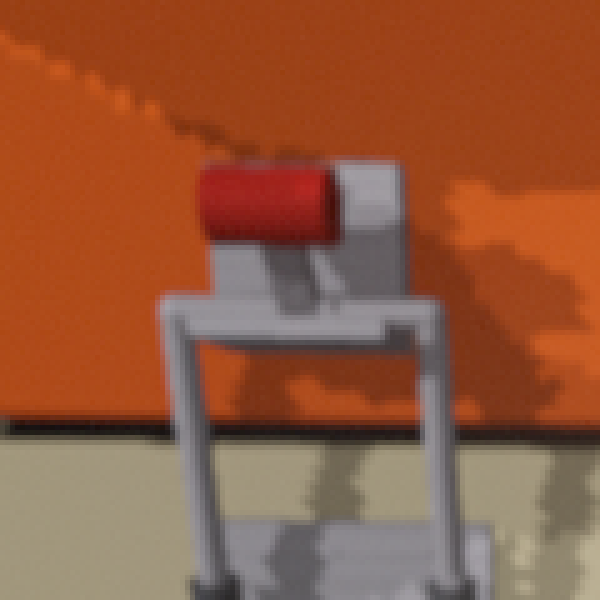

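```bash
python3 -m pendant '[[[0,0,-0.2,0,0,0],[-0.2,0,-0.1,0,0,0],[-0.2,0,0,0,0,0],[0,0,0,0,0,0]]]'; python3 look.py e1; python3 -c "
from bench import ctrl; print(ctrl.hand_in())"
```

```text
time_s: 18.42
eef_pos: [0.4409, -0.1166, 0.1989]
eef_rot: [0.019, 0.955, -0.048, 0.294]
wrist_force: [-0.2, -0.8, 0.7]
opening: 0.002
t 18.43 tcp [ 0.4409 -0.1166  0.1989] slope [ -7.3 193.  -80. ] F [-0.2 -0.8  0.7] open 0.0
rot off slope frame (deg) [ 0.  -0.8 -0.8]
the job is handed in; nothing more can be done
None
```

View pics/e1.png

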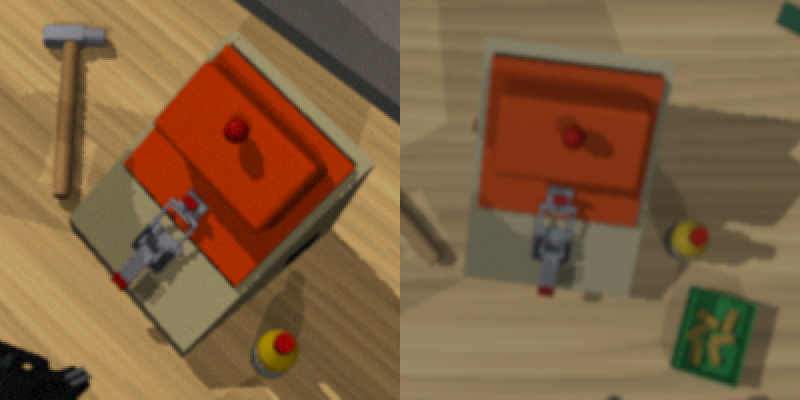

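I shut the hood with the closed fingertips, swung the wire hook over so its bar dropped behind the keeper, and pushed the lever down over centre. I handed the job in at about 18.4 s, with the arm clear of everything.

- **Final pictures:** the hood looks shut, the bar sits behind the keeper's wall and the lever lies down the slope. The hammer, oil bottle and key bin look unmoved.
- **Hood push force:** the wrist force reached about 118 N when I pressed the hood shut, very close to the 120 N limit. That is the highest reading I saw, but I only read the force at the end of each call, so a brief higher peak is possible.
- **Lever angle:** the camera fit gave 0.11 rad rather than 0. I put this down to my model using the lever's centre line instead of its outer face. The lever had also stopped firmly when I pressed it with about 16 N.
- **Bar on the keeper:** the fit put it 3 to 4 mm short of the keeper point. That is within the calibration and fit error, and the close wrist picture shows it behind the wall.

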